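# Pack the slide clamp and its key into the foam tray

### The job

Pack the microscope's slide clamp and its L-shaped key away in the foam tray: each goes into the pocket cut to its outline, pressed down past the foam lips until it sits flat on the pocket floor. The key is lying across the clamp's pocket and the clamp stands in the grey rack, so lay the clamp flat on the bare bench with its two-screw face up, let go of it, and pick it up afresh to put it in. Leave the slide mailer in the rack, the objective lens, the bottle and the blue slide box where they stand.

Things in the scene. Friction and masses are not known exactly. Their poses are not given: they have to be found in the camera images.
- tray: Fixed foam tray with a grey rim flat on the bench, grey foam, pocket floors lighter, 182 x 160 mm, 30 mm high, top level. Origin on the bench; rim at x -95 to 87 mm, y -80 to 80 mm; z up. Two pockets, 18 mm deep (floor 12 mm over the bench), 2 mm clear round the parts; seated parts (20 mm thick) stand 2 mm proud. Clamp pocket (U outline): x -69 to -1, y -52 to 52. Key pocket (L): x 21 to 67, y -57 to 57.
- clamp_lip (a point): Tray point at foam-top height, at the +y end of the clamp bar's pocket. Here, at that bar's other end and at both ends of the key handle's pocket, a sprung foam lip bulges 3.5 mm into the pocket, starting about 8 mm below the foam top. A part rests on the two lips of its pocket until pressed down with about 5 to 15 N, and then stays down.
- notches (a point): Tray point at foam-top height, middle of the 22 mm gap between clamp bar and key handle. Finger notches down to the pocket floor, in tray axes: this whole gap at y -18 to 18 mm; inside the U, from the clamp bar 38 mm towards -x at y -18 to 18; beyond the key handle 24 mm towards +x at y -17 to 17.
- clamp_home (a point): Where point clamp_center comes when the clamp is home (10 mm above the pocket floor); axes are the tray's. At home the clamp's x axis points along the tray's +y, its y axis (screw face) up, its z axis (from arm tips to bar) along the tray's +x.
- clamp_home_arm (a point): Where point clamp_arm comes when the clamp is home: in the wide arm's branch of the pocket.
- key_home (a point): Where point key_center comes when the key is home (10 mm above the pocket floor); axes are the tray's. At home the key's x axis points along the tray's -y, its y axis along the tray's +x, z up.
- key_home_head (a point): Where point key_head comes when the key is home.
- rack: Fixed grey rack, 130 x 104 mm, base 8 mm thick; two slots along its x axis at y -29 and +29 mm, each 26 mm wide between four posts 30 mm long (x -60 to -30 and 30 to 60 mm) and 6 mm thick, tops 36 mm above the bench. Origin on the bench under its centre. One slot, either one, holds the clamp, the other the slide mailer.
- clamp_center (a point): Centre of the slide clamp: bare aluminium U, 200 g, 100 x 20 x 64 mm along its x, y, z (20 mm thick). It stands in the rack on its arm tips (z -32), bar on top. Bar: all of x, z 8 to 32 mm. Wide arm x -50 to -20, narrow arm x 36 to 50, both z -32 to 8. The +y face has two dark screw heads, the other is plain. Gripped at mid-bar (x 0, mass centre x -4), the fingers match the notches of its pocket.
- clamp_arm (a point): A point near the tip of the clamp's wide arm: (-35, 0, -28) mm from clamp_center in the clamp's axes.
- clamp: The same slide clamp; this origin is the middle of its underside as it stands in the rack, 32 mm under clamp_center along its z.
- key_center (a point): Centre of the handle of the L-shaped aluminium key, 140 g, 20 mm thick, lying across the clamp's pocket, right face up. Handle 110 mm along x, 18 mm across y; the head, at x 25 to 55 mm, y 9 to 33 mm, sticks out to +y. z up. Mass centre at x 11 mm. A dark dot marks the head's upper face.
- key_head (a point): A point in the key's head: (40, 20, 0) mm from key_center in the key's axes.
- key: The same key; origin under the handle's centre, on its underside.
- mailer_center (a point): Bystander: centre of a plain white closed slide mailer, 100 x 20 x 54 mm, standing in the other slot. Leave alone.
- objective: Bystander: steel microscope objective standing nose up, 28 mm diameter, 48 mm tall; origin under its centre. Leave alone.
- bottle: Bystander: clear bottle with a blue cap, 52 mm diameter, 120 mm tall; origin under its centre. Leave alone.
- slidebox: Bystander: blue slide box, 50 x 85 x 28 mm high; origin under its centre. Leave alone.
Mind the look-alikes: they are no part of the job. Leave any orange or red look-alike of the clamp alone.

How it is judged:
By the outcome, as a careful person would: the job done as asked, in the order asked, and still so for the second after the job is handed in, with the robot touching nothing.
It also fails if it takes over 72 s, if anything falls off the work surface, if the arm or the gripper's body presses on something with over 40 N, if the wrist force passes 120 N, or if a joint passes its speed limit or range.

### The arm

A 6-joint arm with a two-finger parallel gripper is mounted at the origin on the work surface. World frame = base frame: x ahead of the robot, y to its left, z up, the work surface at z = 0. Lengths are in m, angles in rad, forces in N, time in s.
With the tool pointing down it reaches from about 0.4 to 0.925 m from the base axis. Payload 3.4 kg.
Tool frame: the origin (TCP) lies on the centre line of the jaws, within the pads' length; the fingertips stand 22 mm ahead of it and the grasp point (between the pads) lies 3 mm ahead of it; z points along the fingers, y is the line along which they close (so a half turn about z gives the same grasp; the last joint's range is limited). The gripper opens to 85 mm and grips with 20 to 120 N. Pads are 22 mm wide; open, the fingers measure 114 mm over their backs; the gripper's body (76 mm by 85 mm) begins 54 mm behind the grasp point. The pads swing forward as they close: fully open they stand 13 mm farther back than shut.
Start: joints at [1.103, 0.307, 1.506, -0, 1.328, -0.073], TCP at [0.221, 0.531, 0.253] pointing down, gripper open.
Joint ranges: [-3.12, 3.12], [-1.05, 2.28], [0.14, 2.33], [-1.42, 4.57], [0.1, 2.73], [-2.68, 2.68]. Speed limits (rad/s): [2.57, 2.57, 3.14, 3.14, 3.14, 3.14].

### API

Orientations are given as a unit quaternion [x, y, z, w].
In Python, from plant import manip gives the robot as it stands.
- The arm moves only by the shell command python3 -m creep 'ROWS'. ROWS is text: rows parted by semicolons, each of 7 numbers parted by spaces: the shift along the tool's x, y, z in mm, then the turn, a rotation vector about the tool's x, y, z in degrees, then the finger opening in mm, from 0 to 85.4. In form: dx dy dz wx wy wz gripper; .... A call has 1 to 10 rows; each row shifts and turns the commanded pose from where the row before left it, along the tool's axes as they then stand; what a row does not reach is not made up. A row lasts 1/12 s, in which the tool goes at most 41.7 mm and 7.16 degrees, less where a joint would pass 70% of its speed; a pose out of reach is approached as far as the arm can. A call is refused whole if a number of a shift passes 41.7 or a number of a turn 7.16, either way. A call with a gripper value outside its range is refused whole. The fingers move at their own pace and stop on an object; the grip force is fixed at half the most. Time passes only in rows, so rows that do not move let the fingers close. It gives the time, the measured TCP pose, the force, the opening and the grip force at its end, in the units of the state.
- manip.state(): the state, without advancing time (a new reading comes with each control period).
- manip.capture(name): name is "scene" or "top" or "wrist"; returns the picture (480x640x3 uint8, red, green, blue); there is no depth.
- manip.camera_info(name): a dict with "fx", "fy", "cx", "cy" (pixels), "k1" (the pictures are not rectified: a ray, as slopes to the right and down, at radius r is drawn at 1 + k1 r^2 times it, then the intrinsics apply), "T" (4x4, takes a point from camera to world coordinates); the wrist camera has in their place "tool_from_camera" (4x4, takes a point from camera to tool coordinates, whose origin is the TCP and whose axes are the flange's). Camera axes: x right, y down, z forward; pixel columns grow to the right and rows downward; lengths in m; the calibration is good to about 2 mm. A picture is of the moment at which its call begins: read the wrist's pose just before it. camera_info takes no time and is no camera call.
- manip.hand_in(): hands the job in; it is judged then, once.
Trained networks look in the newest picture that a camera, given by its name, has taken for a name from the list of things; names that differ only in an ending like _2 or _b are one class to them, and where a whole thing is asked for, a point or a joint stands for the part that bears it (a point fixed in the world has none). Each returns a list of dicts, best first, with "score" (0 to 1); they miss things now and then, are a little off and sometimes report something else, mostly with a low value. They report only what shows in the picture. A call takes as long as a camera call. They do not tell look-alikes from the thing itself.
- manip.boxes_of(name, camera): "xyz" ([x, y, z] in m, in the coordinates of the camera as it stood for that picture, good to about 4 mm: the middle of the surface that is visible of it).
- manip.regions_of(name, camera): "pixels" (480x640 bool, what is visible of it).
The state is a dict: "time": time; "joints": joint angles; "joint_velocities": joint speeds; "joint_torque": joint torques, N m; "tool_pos": TCP position; "ee_rot": TCP orientation; "ft_force": force on the tool from outside, world axes, zero at the start; "moment": the same for the moment, N m; "width": finger opening in m; "finger_force": force on a finger pad.
Only numpy, scipy, OpenCV 4.12 (cv2) and the standard library are available. Lean on these libraries where they do the work, as an engineer would, in place of code of your own. Each camera call takes 0.05 s, during which the arm holds its last target. There are 200 camera calls.

## Working session

There is one attempt and no reset: what is moved stays moved. The work goes in short steps, Python scripts to look and compute and a shell command to move; the robot and the scene stay as the last step left them, time stands still between calls to the robot, and variables do not carry over. Pictures are saved under pics/ and viewed, at most 10 in all, crops included, and the job is handed in when it is done.

```bash
ls; mkdir -p pics; cat > h.py <<'E'
import numpy as np, cv2, json
from plant import manip
from scipy.spatial.transform import Rotation as R
def T_of(cam):
    ci=manip.camera_info(cam)
    if 'T' in ci: return np.array(ci['T'])
    s=manip.state(); T=np.eye(4); T[:3,:3]=R.from_quat(s['ee_rot']).as_matrix(); T[:3,3]=s['tool_pos']
    return T@np.array(ci['tool_from_camera'])
def K(cam):
    c=manip.camera_info(cam); return c['fx'],c['fy'],c['cx'],c['cy'],c['k1']
def ray(cam,T,u,v):
    fx,fy,cx,cy,k1=K(cam); x=(u-cx)/fx; y=(v-cy)/fy; a,b=x,y
    for _ in range(20):
        f=1+k1*(a*a+b*b); a,b=x/f,y/f
    return T[:3,3],T[:3,:3]@np.array([a,b,1.])
def onz(cam,T,u,v,z):
    o,d=ray(cam,T,u,v); return o+d*(z-o[2])/d[2]
def proj(cam,T,p):
    fx,fy,cx,cy,k1=K(cam); q=np.linalg.inv(T)@np.append(p,1); a,b=q[0]/q[2],q[1]/q[2]; f=1+k1*(a*a+b*b)
    return np.array([fx*a*f+cx,fy*b*f+cy])
def snap(cam,fn=None):
    T=T_of(cam); im=manip.capture(cam)
    if fn: cv2.imwrite('pics/'+fn,im[:,:,::-1])
    return T,im
def find(cam,T,name,n=3):
    out=[]
    for b in manip.boxes_of(name,cam)[:n]:
        p=T@np.append(b['xyz'],1); out.append((round(b['score'],2),p[:3].round(4).tolist()))
    return out
E
python3 - <<'E'
from h import *
for cam in ['top','scene']:
    T,im=snap(cam,cam+'0.png'); print(cam,T.round(3).tolist(),K(cam))
    for n in ['tray','clamp_lip','notches','clamp_home','clamp_home_arm','key_home','key_home_head','rack','clamp_center','clamp_arm','key_center','key_head','mailer_center','objective','bottle','slidebox']:
        print(n,find(cam,T,n))
print(manip.camera_info('wrist')); print(manip.state())
E
```

```text
pics
top [[0.012, -0.987, 0.158, 0.367], [-1.0, -0.009, 0.02, 0.039], [-0.019, -0.158, -0.987, 1.28], [0.0, 0.0, 0.0, 1.0]] (554.393558834066, 554.393558834066, 315.6480520467379, 242.03180494562773, -0.16733094248297187)
tray [(0.58, [0.5373, -0.2305, 0.0285])]
clamp_lip [(0.67, [0.5354, -0.2222, 0.0301])]
notches [(0.94, [0.5405, -0.2254, 0.032])]
clamp_home [(0.98, [0.5359, -0.2291, 0.0283])]
clamp_home_arm [(0.79, [0.5372, -0.2296, 0.0295])]
key_home [(0.76, [0.538, -0.2314, 0.0274])]
key_home_head [(0.76, [0.5368, -0.2279, 0.0272])]
rack [(0.94, [0.5208, 0.2228, 0.0086]), (0.52, [0.542, -0.2329, 0.0287]), (0.3, [0.517, -0.2596, 0.0527])]
clamp_center [(0.91, [0.3572, 0.2089, 0.0657]), (0.85, [0.6427, 0.4323, 0.0592]), (0.7, [0.5433, 0.2512, 0.0724])]
clamp_arm [(0.94, [0.7071, 0.2811, 0.0635]), (0.82, [0.3548, 0.2115, 0.0643]), (0.8, [0.6487, 0.4367, 0.0615])]
key_center [(0.95, [0.5147, -0.2532, 0.0518])]
key_head [(0.6, [0.5175, -0.257, 0.051])]
mailer_center [(0.83, [0.5045, 0.2049, 0.0611])]
objective [(0.55, [0.6717, -0.0491, 0.0347]), (0.51, [0.5124, -0.2581, 0.0508])]
bot
[... 1893 characters left out ...]
ray([ 1.10349247e+00,  3.06825157e-01,  1.50640980e+00,  3.45827979e-05,
        1.32841450e+00, -7.35131467e-02]), 'joint_velocities': array([-2.93484449e-04, -6.90815335e-05, -9.73059021e-04, -4.34317388e-04,
        2.10815191e-04,  1.36760048e-04]), 'joint_torque': array([-9.46692744e-04, -4.57489049e+01, -2.52328169e+01, -2.71943809e-04,
        1.08516975e-03,  7.94147979e-06]), 'tool_pos': array([0.22064034, 0.53098008, 0.25328677]), 'ee_rot': array([ 1.95629688e-01,  9.80677839e-01, -2.28829247e-05, -2.37619045e-05]), 'ft_force': array([ 0.11958596, -0.11495079,  0.59015489]), 'moment': array([-0.03931082, -0.03872286, -0.02806642]), 'finger_force': 0.0, 'width': 0.08528193570320622}
```

View pics/top0.png

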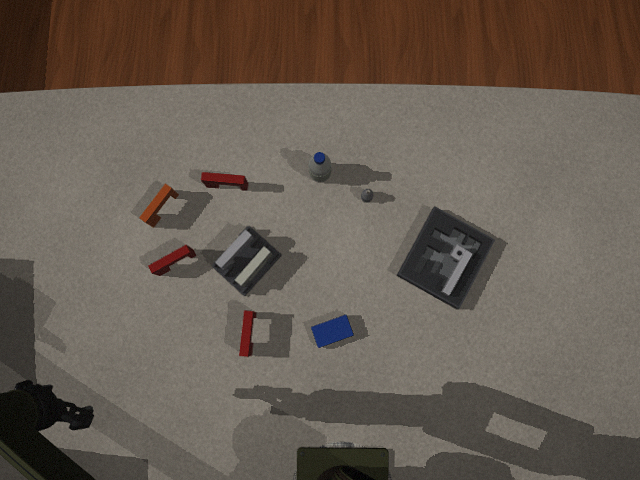

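View pics/scene0.png

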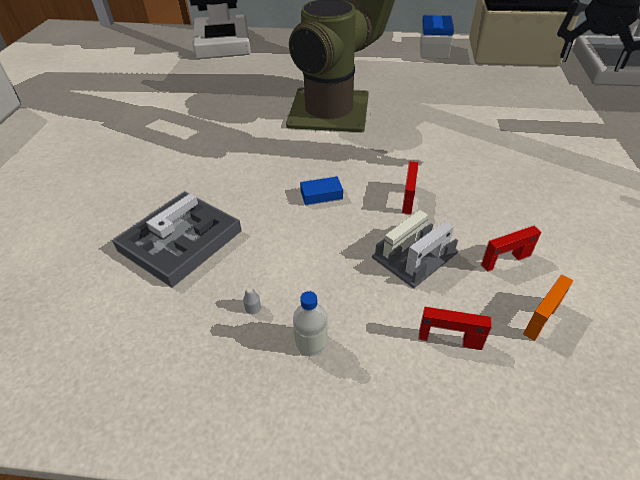

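The top view shows the bare aluminium clamp in the rack's far slot (~234,248), the white mailer beside it (~252,265), red look-alikes at (224,181), (172,260) and (247,333), and an orange one at (158,205). Only the silver one in the rack fits the description. The key lies across the tray at (458,265). Next is a closer wrist look at the rack to confirm this.

```bash
python3 -m creep '-37 -15 0 0 0 0 85;-37 -15 0 0 0 0 85;-37 -15 0 0 0 0 85;-37 -15 0 0 0 0 85;-37 -15 0 0 0 0 85;-37 -15 0 0 0 0 85;-37 -15 0 0 0 0 85;-37 -15 0 0 0 0 85;-37 -15 0 0 0 0 85;-37 -15 0 0 0 0 85'
python3 -m creep '0 0 0 0 0 0 85;0 0 0 0 0 0 85;0 0 0 0 0 0 85'
python3 - <<'E'
from h import *
T,im=snap('wrist','w1.png'); print(T.round(4).tolist())
np.save('w1T.npy',T)
for n in ['rack','clamp_center','clamp_arm','mailer_center']: print(n,find('wrist',T,n))
E
```

```text
time: 2.53
tool_pos: [0.5059, 0.2489, 0.2535]
ee_rot: [0.196, 0.981, 0.0, 0.0]
ft_force: [0.1, 0.7, 0.4]
width: 0.0849
finger_force: 0.0
time: 2.78
tool_pos: [0.5046, 0.2503, 0.2531]
ee_rot: [0.196, 0.981, 0.0, -0.001]
ft_force: [0.6, -0.3, 0.2]
width: 0.0847
finger_force: 0.0
[[0.3843, 0.8752, 0.2937, 0.4274], [0.9232, -0.3643, -0.1223, 0.2819], [-0.0, 0.3182, -0.948, 0.3744], [0.0, 0.0, 0.0, 1.0]]
rack [(0.6, [0.5086, 0.2281, 0.0081])]
clamp_center [(0.97, [0.6926, 0.2597, 0.0596]), (0.91, [0.5347, 0.2523, 0.0805]), (0.85, [0.6443, 0.4335, 0.0589])]
clamp_arm [(0.93, [0.5339, 0.2524, 0.0727]), (0.9, [0.6955, 0.254, 0.0642]), (0.84, [0.5116, 0.3981, 0.0628])]
mailer_center [(0.93, [0.4983, 0.21, 0.0626])]
```

View pics/w1.png

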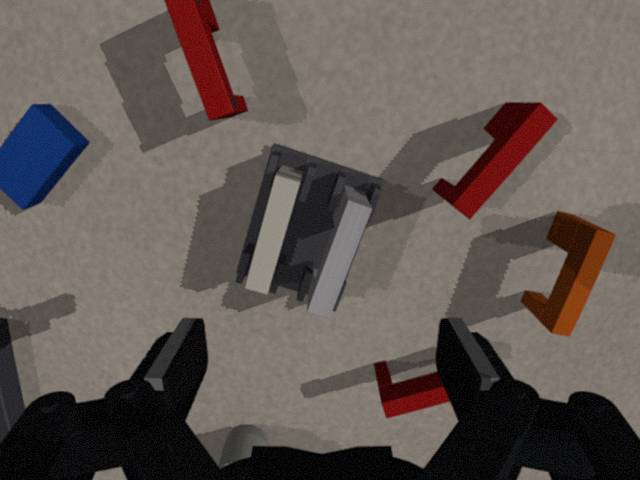

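The wrist view shows the aluminium clamp's top bar from (358,190) to (323,310), with the white mailer to its left. The red and orange look-alikes stand around them. I'll enlarge a scene crop to confirm it and to see which face has the screws.

```bash
python3 - <<'E'
from h import *
im=cv2.imread('pics/scene0.png')[195:295,360:480]
cv2.imwrite('pics/c1.png',cv2.resize(im,None,fx=5,fy=5,interpolation=cv2.INTER_CUBIC))
T=np.load('w1T.npy')
for cam,Tc in [('wrist',T)]:
    manip.boxes_of
    for n in ['clamp_center','rack']:
        for r in manip.regions_of(n,cam)[:3]:
            m=r['pixels']; ys,xs=np.nonzero(m); print(n,r['score'],xs.mean(),ys.mean(),m.sum(),cv2.boxPoints(cv2.minAreaRect(np.c_[xs,ys].astype(np.float32))).round().tolist())
for uv in [(347,187),(371,193),(332,314),(309,310),(323,310),(358,190)]: print(uv,onz('wrist',T,*uv,0.072).round(4))
E
```

```text
clamp_center 0.87 570.6520028612304 272.10872675250357 5592 [[511.0, 315.0], [557.0, 207.0], [617.0, 232.0], [571.0, 340.0]]
clamp_center 0.78 204.41672011973486 56.75689544579859 4677 [[163.0, 0.0], [204.0, -15.0], [250.0, 110.0], [209.0, 125.0]]
clamp_center 0.68 338.4502923976608 250.5308924485126 3933 [[297.0, 307.0], [344.0, 184.0], [377.0, 196.0], [330.0, 320.0]]
rack 0.84 304.37486825155173 215.47909591287035 8539 [[232.0, 281.0], [272.0, 143.0], [385.0, 176.0], [345.0, 314.0]]
rack 0.17 8.288594164456233 383.1554376657825 1885 [[0.0, 441.0], [0.0, 319.0], [24.0, 319.0], [24.0, 441.0]]
(347, 187) [0.4899 0.2766 0.072 ]
(371, 193) [0.501  0.2916 0.072 ]
(332, 314) [0.5844 0.2261 0.072 ]
(309, 310) [0.5736 0.2099 0.072 ]
(323, 310) [0.5781 0.2206 0.072 ]
(358, 190) [0.4951 0.2834 0.072 ]
```

View pics/c1.png

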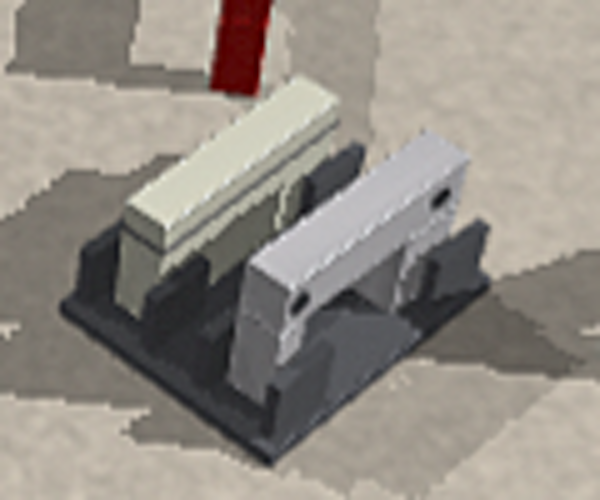

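The crop shows the silver clamp with two dark screw heads on its outer face (crop (300,300) and (440,195)), which faces away from the mailer. So this is the right one, and the screw face points to world (0.60, 0.80). The tray and key come next.

```bash
python3 -m creep '-15 -36 0 0 0 0 85;-15 -36 0 0 0 0 85;-15 -36 0 0 0 0 85;-15 -36 0 0 0 0 85;-15 -36 0 0 0 0 85;-15 -36 0 0 0 0 85;-15 -36 0 0 0 0 85;-15 -36 0 0 0 0 85;-15 -36 0 0 0 0 85;-15 -36 0 0 0 0 85' >/dev/null
python3 -m creep '-15 -36 0 0 0 0 85;-15 -36 0 0 0 0 85;0 0 0 0 0 0 60;0 0 0 0 0 0 60;0 0 0 0 0 0 60'
python3 - <<'E'
from h import *
T,im=snap('wrist','w2.png'); np.save('w2T.npy',T)
for n in ['tray','key_center','key_head','notches','clamp_lip','key_home','clamp_home','clamp_home_arm','key_home_head']: print(n,find('wrist',T,n))
E
```

```text
time: 4.38
tool_pos: [0.505, -0.2168, 0.2531]
ee_rot: [0.196, 0.981, 0.001, -0.0]
ft_force: [-0.7, -0.9, -0.3]
width: 0.06
finger_force: 0.0
tray [(0.86, [0.5252, -0.2259, 0.0298])]
key_center [(0.78, [0.5069, -0.253, 0.0508]), (0.73, [0.5311, -0.2242, 0.0285])]
key_head [(0.78, [0.5098, -0.2545, 0.0482])]
notches [(0.87, [0.5309, -0.2264, 0.0268])]
clamp_lip [(0.59, [0.5296, -0.2222, 0.0305])]
key_home [(0.76, [0.5314, -0.2253, 0.0292])]
clamp_home [(0.81, [0.5256, -0.2248, 0.0273])]
clamp_home_arm [(0.89, [0.5283, -0.2277, 0.037])]
key_home_head [(0.64, [0.5305, -0.2232, 0.0329])]
```

View pics/w2.png

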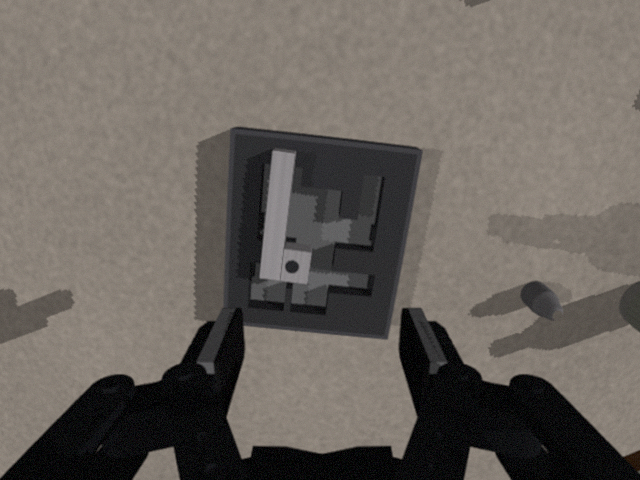

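The picture shows the tray rim corners at about (235,127), (421,149), (388,338) and (223,322). The key lies along (284,155)–(275,275), with the dotted head at (293,266). I'll rectify the tray top to fix its pose.

```bash
python3 - <<'E'
from h import *
T=np.load('w2T.npy'); im=cv2.imread('pics/w2.png')
# refine rim corners: dark mask at z=.03
P=[onz('wrist',T,*uv,0.03) for uv in [(235,127),(421,149),(388,338),(223,322)]]
for i in range(4): print(P[i].round(4), np.linalg.norm(P[i]-P[(i+1)%4]).round(4))
c=np.mean(P,0)
# rectified image 1px=0.4mm, x right world, at z=.03 
S=0.4e-3; n=560
U=np.zeros((n,n),np.float32);V=U.copy()
for i in range(n):
  for j in range(n):
    u,v=proj('wrist',T,[c[0]+(n/2-i)*S,c[1]+(n/2-j)*S,.03]) if (i%8==0 and j%8==0) else (0,0)
    U[i,j],V[i,j]=u,v
U=cv2.resize(U[::8,::8],(n,n),interpolation=cv2.INTER_LINEAR);V=cv2.resize(V[::8,::8],(n,n))
r=cv2.remap(im,U-0.0,V,cv2.INTER_CUBIC)
r=np.clip(r.astype(float)*1.8,0,255).astype(np.uint8)
cv2.imwrite('pics/r2.png',r); print(c)
E
```

```text
[ 0.4173 -0.2573  0.03  ] 0.1548
[ 0.4927 -0.1221  0.03  ] 0.1814
[ 0.6524 -0.2081  0.03  ] 0.1601
[ 0.5751 -0.3484  0.03  ] 0.1822Traceback (most recent call last):
  File "<stdin>", line 12, in <module>
  File "h.py", line 19, in proj
    fx,fy,cx,cy,k1=K(cam); q=np.linalg.inv(T)@np.append(p,1); a,b=q[0]/q[2],q[1]/q[2]; f=1+k1*(a*a+b*b)
                   ~^^^^^
  File "h.py", line 10, in K
    c=manip.camera_info(cam); return c['fx'],c['fy'],c['cx'],c['cy'],c['k1']
ValueError: time passes only in moves, steps and waits
```

```bash
python3 - <<'E'
import re
s=open('h.py').read()
s=s.replace("def K(cam):\n    c=manip.camera_info(cam); return","KC={}\ndef K(cam):\n    if cam not in KC: KC[cam]=manip.camera_info(cam)\n    c=KC[cam]; return")
open('h.py','w').write(s)
E
cat > rect.py <<'E'
from h import *
def rect(im,T,c,ax,z,S=0.4e-3,n=560):
    # picture: right = ax, up = left-normal of ax ; 
    ay=np.array([-ax[1],ax[0]]); g=np.arange(0,n+1,20)
    U=np.array([[proj('wrist',T,[*(np.array(c[:2])+ax*(j-n/2)*S+ay*(n/2-i)*S),z]) for j in g] for i in g]).astype(np.float32)
    M=np.indices((n,n))[::-1].astype(np.float32)/20
    m=[cv2.remap(np.ascontiguousarray(U[:,:,k]),M[0],M[1],cv2.INTER_LINEAR) for k in (0,1)]
    return cv2.remap(im,m[0],m[1],cv2.INTER_CUBIC)
E
python3 - <<'E'
from rect import *
T=np.load('w2T.npy'); im=cv2.imread('pics/w2.png')
r=rect(im,T,[.5344,-.234],np.array([.88,-.474])/np.hypot(.88,.474),.03)
cv2.imwrite('pics/r2.png',np.clip(r.astype(float)*1.8,0,255).astype(np.uint8))
E
```

```text
(no output)
```

View pics/r2.png

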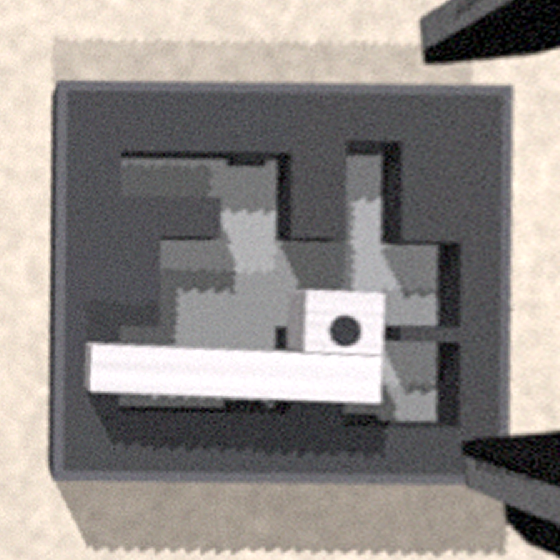

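The rectified tray view (0.4 mm/px) agrees with the drawing. The U arms are on the left and the key's L pocket on the right, so the tray origin is at about px (293,282), world (0.5386, -0.2372), with yaw -28.8°. The key handle centre is at about (0.4966, -0.2539), its x axis at -30.7°, top at z 0.05.

```bash
python3 -m creep '-6 -18 0 0 0 4 60;-5.7 -18.2 10 0 0 4 50;0 0 38 0 0 0 50;0 0 38 0 0 0 50;0 0 20 0 0 0 50;0 0 0 0 0 0 50;0 0 0 0 0 0 50'
python3 - <<'E'
from rect import *
s=manip.state();print(s['joints'].round(3),s['tool_pos'])
T,im=snap('wrist'); np.save('w3T.npy',T); cv2.imwrite('pics/w3.png',im[:,:,::-1])
a=np.radians(-30.65)
im=im[:,:,::-1].copy()
ax=np.array([np.cos(a),np.sin(a)]);ay=np.array([-ax[1],ax[0]])
for q in [(-55,-9),(55,-9),(55,33),(25,33),(25,9),(-55,9)]:
    u=proj('wrist',T,[*(np.array([.4966,-.2539])+ax*q[0]/1e3+ay*q[1]/1e3),.05]); cv2.circle(im,tuple(int(round(x)) for x in u),2,(0,0,255),-1)
cv2.imwrite('pics/w3o.png',im)
E
```

```text
time: 5.47
tool_pos: [0.5002, -0.2549, 0.1464]
ee_rot: [0.264, 0.965, 0.0, -0.001]
ft_force: [-0.3, -0.1, 0.3]
width: 0.0501
finger_force: 0.0
[-0.546  0.391  1.676 -0.     1.078 -1.584] [ 0.50019057 -0.25485357  0.14642332]
```

View pics/w3o.png

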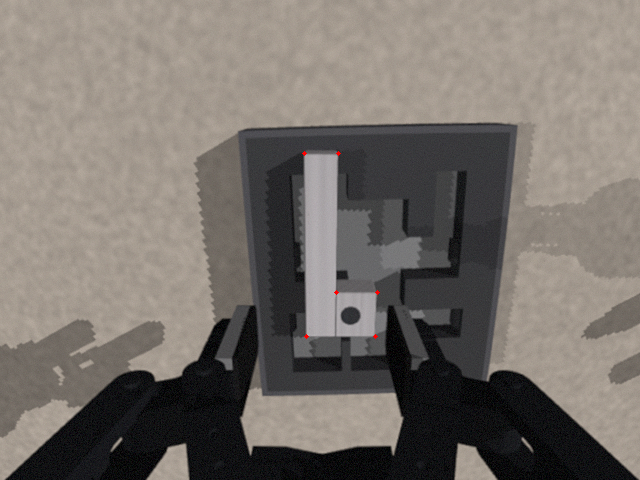

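The overlaid key outline lies within about a pixel of the real one, so I'll grasp.

```bash
python3 -m creep '3.6 -1 25 0 0 0 45;0 0 30 0 0 0 40;0 0 30 0 0 0 40;0 0 6.4 0 0 0 40;0 0 0 0 0 0 40;0 0 0 0 0 0 40'
python3 -c "
from plant import manip;s=manip.state();print(s['tool_pos'].round(4))"
```

```text
time: 6.02
tool_pos: [0.4986, -0.2551, 0.0576]
ee_rot: [0.263, 0.965, -0.0, 0.001]
ft_force: [1.1, -0.1, 0.6]
width: 0.0397
finger_force: 0.0
[ 0.4986 -0.2551  0.0576]
```

```bash
python3 -m creep '1.5 0 2 0 0 0 10;0 0 0 0 0 0 10;0 0 0 0 0 0 10;0 0 0 0 0 0 10;0 0 0 0 0 0 10;0 0 0 0 0 0 10'
```

```text
time: 6.52
tool_pos: [0.4972, -0.2542, 0.056]
ee_rot: [0.264, 0.965, -0.001, 0.002]
ft_force: [-0.9, 0.6, 7.1]
width: 0.0167
finger_force: 60.3
```

```bash
python3 -m creep '0 0 -25 0 0 0 10;0 0 -30 0 0 0 10;-20 12 0 0 0 7 10;0 0 0 0 0 7 10;0 0 0 0 0 7 10;0 0 0 0 0 7 10;0 0 0 0 0 7 10;0 0 0 0 0 7 10;0 0 0 0 0 7 10;0 0 0 0 0 7 10' >/dev/null
python3 -m creep '0 0 0 0 0 7 10;0 0 0 0 0 7 10;0 0 0 0 0 7 10;0 0 0 0 0 7 10;0 0 0 0 0 4.1 10;0 0 0 0 0 0 10;0 0 0 0 0 0 10'
cat > mv.py <<'E'
import sys
from h import *
# print tool-frame shift (mm) to target world x y z and yaw(tool y angle, deg) 
def to(x,y,z,yaw=None):
    s=manip.state(); M=R.from_quat(s['ee_rot']).as_matrix(); 
    d=M.T@(np.array([x,y,z])-s['tool_pos'])*1e3
    a=np.degrees(np.arctan2(M[1,1],M[0,1])); print('pos',s['tool_pos'].round(4),'shift',d.round(1),'tooly',a.round(2),'F',s['ft_force'].round(1),'turn z',None if yaw is None else round(-((yaw-a+90)%180-90),2))
if __name__=='__main__': to(*map(float,sys.argv[1:]))
E
python3 mv.py .5666 -.2526 .115 -28.8
```

```text
time: 7.93
tool_pos: [0.5193, -0.2534, 0.1094]
ee_rot: [0.86, 0.511, 0.0, 0.0]
ft_force: [-0.3, 0.5, -1.4]
width: 0.0168
finger_force: 59.3
pos [ 0.5193 -0.2534  0.1094] shift [23.3 41.2 -5.6] tooly -28.54 F [-0.3  0.5 -1.4] turn z 0.26
```

```bash
python3 -m creep '11.7 20.6 0 0 0 0.3 10;11.6 20.6 -6 0 0 0 10;0 0 0 0 0 0 10;0 0 0 0 0 0 10;0 0 0 0 0 0 10'
python3 - <<'E'
from rect import *
T,im=snap('wrist','w4.png'); np.save('w4T.npy',T); s=manip.state(); print(s['tool_pos'])
im=im[:,:,::-1].copy()
im=np.clip(im.astype(float)*1.5,0,255).astype(np.uint8)
def W(q,z,o=(.5386,-.2372),yaw=-28.8):
    a=np.radians(yaw); return [o[0]+np.cos(a)*q[0]/1e3-np.sin(a)*q[1]/1e3,o[1]+np.sin(a)*q[0]/1e3+np.cos(a)*q[1]/1e3,z]
def dots(P,z,col):
    for q in P: cv2.circle(im,tuple(int(round(x)) for x in proj('wrist',T,W(q,z))),2,col,-1)
dots([(-95,80),(87,80),(87,-80),(-95,-80),(-69,52),(-1,52),(-1,-52),(21,57),(43,57),(43,-21),(67,-21),(67,-57),(21,-57),(-69,32)],.03,(0,0,255))
zt=s['tool_pos'][2]-.006
dots([(23,55),(41,55),(41,-25),(65,-25),(65,-55),(23,-55)],zt,(0,255,0))
cv2.imwrite('pics/w4o.png',im)
E
```

```text
time: 8.35
tool_pos: [0.566, -0.2525, 0.1147]
ee_rot: [0.861, 0.508, -0.0, -0.0]
ft_force: [-0.4, 0.3, -1.6]
width: 0.0163
finger_force: 59.3
[ 0.56546025 -0.25239814  0.11459382]
```

View pics/w4o.png

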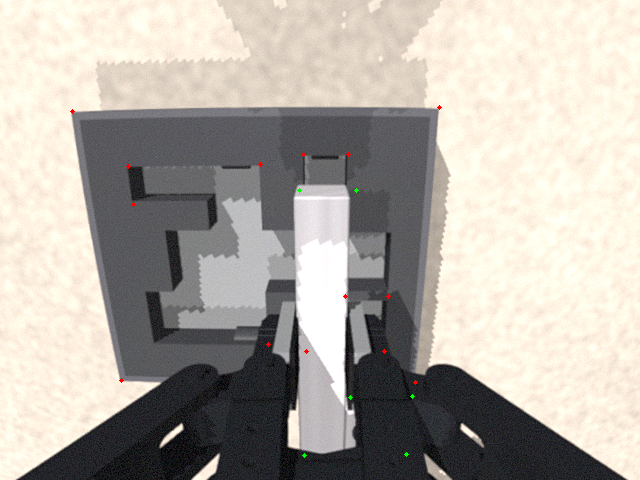

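The view shows the held key over its pocket. Its near end is at (295–349, 187–197), against a prediction of (299–357, 190), so it is slightly to the left and possibly pitched. I'll check that with intensity profiles.

```bash
python3 - <<'E'
from rect import *
T=np.load('w4T.npy'); g=cv2.cvtColor(cv2.imread('pics/w4.png'),cv2.COLOR_BGR2GRAY)
print('col322',g[178:206,322].tolist())
for v in (190,200,240,280,340,380,400,420,440,450):
    r=cv2.GaussianBlur(g,(1,5),0)[v].astype(int); d=np.diff(r)
    print(v,'L',[(i,int(d[i])) for i in range(285,312) if abs(d[i])>14],'R',[(i,int(d[i])) for i in range(335,370) if abs(d[i])>14])
print('col322 low',g[436:465,322].tolist())
def W(q,z,o=(.5386,-.2372),yaw=-28.8):
    a=np.radians(yaw); return [o[0]+np.cos(a)*q[0]/1e3-np.sin(a)*q[1]/1e3,o[1]+np.sin(a)*q[0]/1e3+np.cos(a)*q[1]/1e3,z]
for q in [(22,55),(40,55),(22,-55),(40,-55)]:
    print(q,[proj('wrist',T,W(q,z)).round(1).tolist() for z in (.1086,.0886)])
E
```

```text
col322 [69, 71, 71, 71, 67, 73, 86, 115, 128, 135, 136, 131, 129, 133, 133, 134, 134, 141, 152, 169, 173, 160, 152, 149, 147, 146, 151, 149]
190 L [(294, 20), (295, 36)] R [(345, -17), (346, -23), (347, -26)]
200 L [(292, 26), (293, 44)] R [(347, -21), (348, -28), (349, -31)]
240 L [(294, 35)] R [(346, -23), (347, -20), (350, -16)]
280 L [(294, 32), (295, 40), (299, 16)] R [(345, -16), (346, -29), (347, -39), (348, -20)]
340 L [(289, -25), (290, -38), (291, -27), (297, 56), (298, 54), (307, 15), (308, 27)] R [(343, -23), (344, -75), (345, -62), (351, 31), (352, 33), (353, 17), (367, -18), (368, -38), (369, -31)]
380 L [(297, 52), (298, 43), (299, 17)] R [(343, -36), (344, -62), (345, -55)]
400 L [(295, 54), (296, 57), (297, -15)] R [(339, 21), (340, 17), (342, -16), (343, -29), (344, -19), (346, -47), (347, -27)]
420 L [(286, 50), (287, 64), (288, 41), (297, -20), (298, -28)] R [(343, -24), (345, 15), (346, 18), (354, -38), (355, -41), (356, -22)]
440 L [(286, 46), (287, 60), (288, 45), (298, -28), (299, -21)] R [(342, -20), (345, 18), (354, -44), (355, -33)]
450 L [] R []
col322 low [125, 127, 126, 123, 126, 127, 120, 127, 125, 122, 123, 124, 124, 124, 124, 134, 121, 81, 37, 15, 24, 26, 18, 20, 19, 11, 27, 27, 23]
(22, 55) [[295.8, 189.8], [299.1, 178.6]]
(40, 55) [[352.9, 189.8], [348.9, 178.6]]
(22, -55) [[301.9, 455.0], [303.8, 420.3]]
(40, -55) [[345.7, 455.0], [343.4, 420.3]]
```

The edge fit shows no pitch. The key sits about 2 mm to -x and 1.8 mm to -y of home, so I'll correct that and lower it.

```bash
python3 -m creep '1.8 2 20 0 0 0 10;0 0 25 0 0 0 10;0 0 8 0 0 0 10;0 0 4 0 0 0 10;0 0 4 0 0 0 10;0 0 0 0 0 0 10'; python3 mv.py .5666 -.2526 .050 -28.8
```

```text
time: 8.9
tool_pos: [0.5689, -0.2523, 0.0538]
ee_rot: [0.861, 0.508, -0.0, -0.0]
ft_force: [-0.4, 0.2, -0.9]
width: 0.0164
finger_force: 59.3
pos [ 0.5689 -0.2523  0.0538] shift [-1.4 -1.8  3.8] tooly -28.97 F [-0.4  0.2 -0.9] turn z -0.17
```

```bash
python3 -m creep '0 0 3 0 0 0 10;0 0 2 0 0 0 10;0 0 0 0 0 0 10;0 0 0 0 0 0 10'; python3 -m creep '0 0 3 0 0 0 10;0 0 2 0 0 0 10;0 0 0 0 0 0 10;0 0 0 0 0 0 10'
```

```text
time: 9.23
tool_pos: [0.5695, -0.2523, 0.0493]
ee_rot: [0.861, 0.508, 0.0, 0.0]
ft_force: [-0.2, -0.2, -2.3]
width: 0.0162
finger_force: 59.4
time: 9.57
tool_pos: [0.5696, -0.2525, 0.0439]
ee_rot: [0.861, 0.508, 0.0, 0.0]
ft_force: [-0.3, -1.5, -0.9]
width: 0.0166
finger_force: 59.5
```

```bash
python3 -m creep '0 0 2 0 0 0 10;0 0 2 0 0 0 10;0 0 0 0 0 0 10;0 0 0 0 0 0 10'; python3 -m creep '0 0 2 0 0 0 10;0 0 0 0 0 0 10;0 0 0 0 0 0 10'
```

```text
time: 9.9
tool_pos: [0.5692, -0.2523, 0.0396]
ee_rot: [0.861, 0.508, -0.0, -0.0]
ft_force: [1.4, -1.6, -2.1]
width: 0.0166
finger_force: 59.4
time: 10.15
tool_pos: [0.5693, -0.2522, 0.038]
ee_rot: [0.861, 0.508, 0.0, 0.0]
ft_force: [-0.2, -1.3, 2.4]
width: 0.0167
finger_force: 59.7
```

```bash
python3 -m creep '0 0 2 0 0 0 10;0 0 0 0 0 0 10;0 0 0 0 0 0 10'; python3 -m creep '0 0 2 0 0 0 10;0 0 0 0 0 0 10;0 0 0 0 0 0 10'
```

```text
time: 10.4
tool_pos: [0.5693, -0.2523, 0.038]
ee_rot: [0.861, 0.508, 0.0, 0.0]
ft_force: [-2.9, 0.6, 13.8]
width: 0.0167
finger_force: 61.3
time: 10.65
tool_pos: [0.5693, -0.2522, 0.0379]
ee_rot: [0.861, 0.508, 0.0, 0.001]
ft_force: [-7.3, 1.8, 25.3]
width: 0.0167
finger_force: 63.0
```

The key stopped rigidly at TCP z 0.038, which is the seated height. I'll release and probe both ends with closed fingertips; seated means about TCP 0.054.

```bash
python3 -m creep '0 0 -3.5 0 0 0 30;0 0 0 0 0 0 30;0 0 0 0 0 0 30;0 0 0 0 0 0 30;0 0 -20 0 0 0 30;0 0 -20 0 0 0 30;20 0 0 0 0 0 0;22 0 0 0 0 0 0;0 0 0 0 0 0 0;0 0 0 0 0 0 0' 
python3 mv.py .5666 -.2526 .060
python3 -m creep '0 0 0 0 0 0 0;0 0 10 0 0 0 0;0 0 5 0 0 0 0;0 0 0 0 0 0 0;0 0 0 0 0 0 0'
```

```text
time: 11.48
tool_pos: [0.5896, -0.2144, 0.0766]
ee_rot: [0.861, 0.509, -0.0, -0.001]
ft_force: [-0.6, -0.3, -0.3]
width: 0.0004
finger_force: 0.0
pos [ 0.5896 -0.2144  0.0766] shift [-44.5  -1.7  16.6] tooly -28.85 F [-0.6 -0.3 -0.3] turn z None
time: 11.9
tool_pos: [0.5886, -0.2156, 0.0612]
ee_rot: [0.862, 0.507, -0.001, -0.001]
ft_force: [0.3, 1.4, 0.3]
width: -0.0005
finger_force: 0.0
```

```bash
python3 -m creep '0 0 4 0 0 0 0;0 0 2 0 0 0 0;0 0 0 0 0 0 0;0 0 0 0 0 0 0'; python3 -m creep '0 0 2 0 0 0 0;0 0 0 0 0 0 0;0 0 0 0 0 0 0';
```

```text
time: 12.23
tool_pos: [0.5895, -0.2155, 0.0563]
ee_rot: [0.861, 0.508, -0.0, -0.0]
ft_force: [-0.3, 0.2, -0.1]
width: 0.0001
finger_force: 0.0
time: 12.48
tool_pos: [0.5895, -0.2154, 0.0544]
ee_rot: [0.861, 0.508, -0.0, 0.0]
ft_force: [0.5, -0.4, 0.6]
width: 0.0001
finger_force: 0.0
```

```bash
python3 -m creep '0 0 1.5 0 0 0 0;0 0 0 0 0 0 0;0 0 0 0 0 0 0'; python3 -m creep '0 0 2 0 0 0 0;0 0 0 0 0 0 0;0 0 0 0 0 0 0';
```

```text
time: 12.73
tool_pos: [0.5898, -0.2155, 0.0541]
ee_rot: [0.861, 0.508, 0.0, 0.0]
ft_force: [-1.2, 0.6, 7.4]
width: 0.0001
finger_force: 3.2
time: 12.98
tool_pos: [0.5898, -0.2154, 0.054]
ee_rot: [0.861, 0.508, 0.001, 0.001]
ft_force: [-4.8, 2.0, 17.9]
width: -0.0003
finger_force: 8.9
```

The +y end is seated, solid at exactly 0.054. Now the other end.

```bash
python3 -m creep '0 0 -12 0 0 0 0;-40 0 0 0 0 0 0;-41 0 0 0 0 0 0;0 0 0 0 0 0 0;0 0 6 0 0 0 0;0 0 3 0 0 0 0;0 0 0 0 0 0 0;0 0 0 0 0 0 0'; python3 -m creep '0 0 2.5 0 0 0 0;0 0 0 0 0 0 0;0 0 0 0 0 0 0'
```

```text
time: 13.65
tool_pos: [0.5507, -0.286, 0.0541]
ee_rot: [0.861, 0.508, -0.0, 0.0]
ft_force: [-2.3, -1.8, 4.7]
width: -0.0002
finger_force: 2.2
time: 13.9
tool_pos: [0.5507, -0.286, 0.054]
ee_rot: [0.861, 0.509, -0.0, 0.001]
ft_force: [-6.1, -0.6, 20.2]
width: 0.0001
finger_force: 9.7
```

The key is fully seated. Now to the rack.

```bash
python3 -m creep '0 0 -40 0 0 0 0;0 0 -40 0 0 0 30;0 0 -40 0 0 0 30;35 -20 -30 0 0 0 45;35 -20 0 0 0 0 45;35 -20 0 0 0 0 45;35 -20 0 0 0 0 45;35 -20 0 0 0 0 45;35 -20 0 0 0 0 45;35 -20 0 0 0 0 45' >/dev/null
python3 -m creep '35 -20 0 0 0 0 45;35 -20 0 0 0 0 45;35 -20 0 0 0 0 45;35 -20 0 0 0 0 45;35 -20 0 0 0 0 45;20 -12 0 0 0 0 45;0 0 0 0 0 -7 45;0 0 0 0 0 -7 45;0 0 0 0 0 -7 45;0 0 0 0 0 -7 45'>/dev/null
python3 -m creep '0 0 0 0 0 -7 45;0 0 0 0 0 -7 45;0 0 0 0 0 -7 45;0 0 0 0 0 -7 45;0 0 0 0 0 -7 45;0 0 0 0 0 -7 45;0 0 0 0 0 -7 45;0 0 0 0 0 -4.8 45;0 0 0 0 0 0 45;0 0 0 0 0 0 45'
python3 mv.py .5372 .251 .2 52.9
```

```text
time: 16.4
tool_pos: [0.5423, 0.2148, 0.1957]
ee_rot: [0.319, 0.948, -0.0, -0.001]
ft_force: [0.2, -0.1, 0.4]
width: 0.0451
finger_force: 0.0
pos [0.5423 0.2148 0.1957] shift [25.9 25.7 -4.3] tooly 52.78 F [ 0.2 -0.1  0.4] turn z -0.12
```

```bash
python3 -m creep '13 13 0 0 0 0 42;13 12.7 36 0 0 0 42;0 0 30 0 0 0 42;0 0 20 0 0 0 42;0 0 0 0 0 0 42;0 0 0 0 0 0 42;0 0 0 0 0 0 42'
python3 - <<'E'
from h import *
T,im=snap('wrist','w5.png'); np.save('w5T.npy',T); s=manip.state(); print(s['tool_pos'])
im=im[:,:,::-1].copy()
a=np.radians(-37.1); x=np.array([np.cos(a),np.sin(a)]);y=np.array([-x[1],x[0]])
for q in [(-50,-10),(50,-10),(50,10),(-50,10)]:
    cv2.circle(im,tuple(int(round(t)) for t in proj('wrist',T,[*(np.array([.5372,.251])+x*q[0]/1e3+y*q[1]/1e3),.072])),2,(0,0,255),-1)
cv2.imwrite('pics/w5o.png',im)
E
```

```text
time: 16.98
tool_pos: [0.5386, 0.2505, 0.1112]
ee_rot: [0.319, 0.948, 0.0, 0.001]
ft_force: [-0.4, -0.3, 0.3]
width: 0.0419
finger_force: 0.0
[0.53906921 0.25053916 0.11181573]
```

View pics/w5o.png

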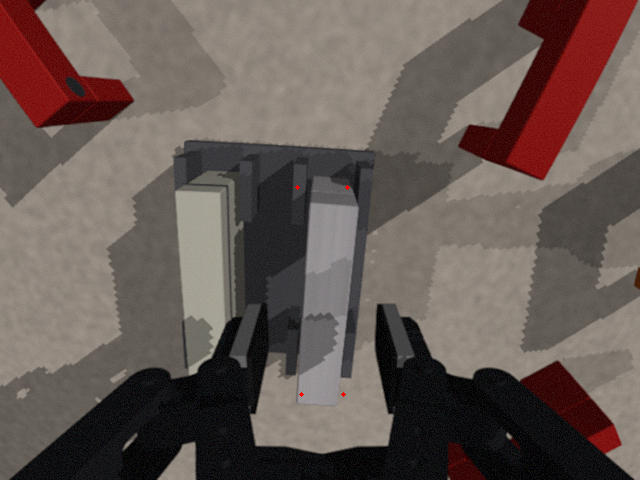

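The view shows the clamp bar from (332,202) to (318,403). The real bar is turned about -4° and shifted about 6 mm along itself from my estimate, so I'll correct for both and grip. The mailer is clear on the left.

```bash
python3 -m creep '-4 0.3 0 0 0 4.1 42;0 0 20 0 0 0 42;0 0 14 0 0 0 42;0 0 0 0 0 0 42;0 0 0 0 0 0 10;0 0 0 0 0 0 10;0 0 0 0 0 0 10;0 0 0 0 0 0 10;0 0 0 0 0 0 10;0 0 0 0 0 0 10'; python3 mv.py .5423 .2484 .078 48.7
```

```text
time: 17.87
tool_pos: [0.5425, 0.2483, 0.078]
ee_rot: [0.352, 0.936, 0.001, 0.001]
ft_force: [-0.2, 0.2, 6.1]
width: 0.0183
finger_force: 61.0
pos [0.5425 0.2483 0.078 ] shift [ 0.2 -0.   0. ] tooly 48.74 F [-0.2  0.2  6.1] turn z 0.04
```

```bash
python3 -m creep '0 0 -30 0 0 0 10;0 0 -40 0 0 0 10;0 0 -40 0 0 0 10;0 0 -40 0 0 0 10;-27 -25 0 0 0 0 10;-27 -25 0 0 0 0 10;-27 -25 0 0 0 0 10;-27 -25 0 0 0 0 10;-27 -25 0 0 0 0 10;-27 -25 0 0 0 0 10'
python3 -m creep '-27 -25 0 0 0 0 10;-27 -25 0 0 0 0 10;-27 -25 0 0 0 0 10;-27 -25 0 0 0 0 10;0 0 0 0 0 6.7 10;0 0 0 0 0 6.7 10;0 0 0 0 0 6.7 10;0 0 0 0 0 6.7 10;0 0 0 0 0 6.7 10;0 0 0 0 0 6.7 10'
python3 -m creep '0 0 0 0 0 6.7 10;0 0 0 0 0 6.7 10;0 0 0 0 0 6.8 10;0 35 0 0 0 0 10;0 35 0 0 0 0 10;0 35 0 0 0 0 10;0 0 0 0 0 0 10;0 0 0 0 0 0 10'; python3 mv.py .743 -.154 .2 -11.7; python3 -c "
from plant import manip;print(manip.state()['joints'].round(2))"
```

```text
time: 18.7
tool_pos: [0.5633, 0.0267, 0.2262]
ee_rot: [0.352, 0.936, -0.0, -0.0]
ft_force: [-0.2, 0.9, -2.1]
width: 0.0188
finger_force: 60.3
time: 19.53
tool_pos: [0.5786, -0.1181, 0.2259]
ee_rot: [0.655, 0.756, -0.0, -0.001]
ft_force: [-0.3, -0.0, -2.4]
width: 0.0182
finger_force: 60.4
time: 20.2
tool_pos: [0.6832, -0.1396, 0.2248]
ee_rot: [0.775, 0.632, -0.0, -0.001]
ft_force: [-1.0, 0.6, -1.5]
width: 0.0184
finger_force: 60.5
pos [ 0.6832 -0.1396  0.2248] shift [-2.  61.5 24.7] tooly -11.66 F [-1.   0.6 -1.5] turn z 0.04
[-0.26  0.5   1.27  0.    1.38 -0.06]
```

```bash
python3 -m creep '0 8 0 -6.5 0 0 10;0 8 0 -6.5 0 0 10;0 8 0 -6.5 0 0 10;0 0 0 -6.5 0 0 10;0 0 0 -6.5 0 0 10;0 0 0 -6.5 0 0 10;0 0 0 -6.5 0 0 10;0 0 0 -6.5 0 0 10;0 0 0 -6.5 0 0 10;0 0 0 0 0 0 10'
python3 - <<'E'
from h import *
s=manip.state();M=R.from_quat(s['ee_rot']).as_matrix();print(s['joints'].round(2),M.round(3),np.degrees(np.arccos(-M[2,2])))
print((M.T@(np.array([.743,-.154,.08])-s['tool_pos'])*1e3).round(1))
E
```

```text
time: 21.03
tool_pos: [0.7076, -0.1252, 0.2272]
ee_rot: [0.707, 0.591, 0.264, 0.283]
ft_force: [-0.2, -0.1, -2.7]
width: 0.0185
finger_force: 60.6
[-0.29  0.31  1.9   0.7   0.19 -0.75] [[ 0.161  0.687  0.708]
 [ 0.986 -0.14  -0.088]
 [ 0.039  0.713 -0.7  ]] 45.554476428406495
[-28.4 -76.6 130.7]
```

Outward tilt runs into wrist joint 5's limit at 45°. I'll untilt, turn so the screw face points sideways to the left, and tilt that way instead, where joint 5 stays mid-range.

```bash
python3 -m creep '0 0 0 6.5 0 0 10;0 0 0 6.5 0 0 10;0 0 0 6.5 0 0 10;0 0 0 6.5 0 0 10;0 0 0 6.5 0 0 10;0 0 0 6.5 0 0 10;0 0 0 6.5 0 0 10;0 0 0 0 0 -7 10;0 0 0 0 0 -7 10;0 0 0 0 0 0 10'
python3 - <<'E'
from h import *
s=manip.state();M=R.from_quat(s['ee_rot']).as_matrix();print(s['joints'].round(2),M.round(3).tolist(),np.degrees(np.arccos(-M[2,2])))
# target: tool down, tool y at 80 deg
a=np.radians(80); Y=np.array([np.cos(a),np.sin(a),0]);Z=np.array([0,0,-1.]);X=np.cross(Y,Z)
print(np.degrees(R.from_matrix(M.T@np.c_[X,Y,Z]).as_rotvec()))
E
```

```text
time: 21.87
tool_pos: [0.7146, -0.1209, 0.2294]
ee_rot: [0.67, 0.74, 0.046, 0.028]
ft_force: [-0.4, 0.0, -3.1]
width: 0.0184
finger_force: 60.6
[-0.25  0.49  1.28  0.06  1.29 -0.37] [[-0.1, 0.99, 0.102], [0.995, 0.097, 0.031], [0.021, 0.105, -0.994]] 6.1496331439340866
[  5.94170269   2.87975778 -74.26555138]
```

```bash
python3 -m creep '0 0 0 5.9 2.9 0 10;0 0 0 0 0 -7.1 10;0 0 0 0 0 -7.1 10;0 0 0 0 0 -7.1 10;0 0 0 0 0 -7.1 10;0 0 0 0 0 -7.1 10;0 0 0 0 0 -7.1 10;0 0 0 0 0 -7.1 10;0 0 0 0 0 -7.1 10;0 0 0 0 0 -7.1 10'
python3 -m creep '0 0 0 0 0 -7.1 10;0 0 0 0 0 -3.3 10;0 0 0 -6.5 0 0 10;0 0 0 -6.5 0 0 10;0 0 0 -6.5 0 0 10;0 0 0 -6.5 0 0 10;0 0 0 -6.5 0 0 10;0 0 0 0 0 0 10;0 0 0 0 0 0 10'
cat > st.py <<'E'
from h import *
import sys
s=manip.state();M=R.from_quat(s['ee_rot']).as_matrix();th=float(sys.argv[1]);yaw=float(sys.argv[2])
print('J',s['joints'].round(2),'p',s['tool_pos'].round(4),'F',s['ft_force'].round(1),'tilt',np.degrees(np.arccos(-M[2,2])).round(1),'y',M[:,1].round(3))
a=np.radians(yaw); Y=np.array([np.cos(a),np.sin(a),0]);Z=np.array([0,0,-1.]);X=np.cross(Y,Z)
G=np.c_[X,Y,Z]@R.from_euler('x',-th,degrees=True).as_matrix()
print('turn',np.degrees(R.from_matrix(M.T@G).as_rotvec()).round(2))
if len(sys.argv)>3:
    p=np.array([float(x) for x in sys.argv[3:6]]); print('shift now-axes',(M.T@(p-s['tool_pos'])*1e3).round(1),'goal-axes',(G.T@(p-s['tool_pos'])*1e3).round(1))
E
python3 st.py 65 80 .75 -.18 .07
```

```text
time: 22.7
tool_pos: [0.7138, -0.1205, 0.23]
ee_rot: [0.176, 0.984, 0.035, -0.008]
ft_force: [0.5, -0.2, -2.7]
width: 0.0186
finger_force: 60.6
time: 23.45
tool_pos: [0.7134, -0.1216, 0.2276]
ee_rot: [0.087, 0.946, 0.313, 0.017]
ft_force: [0.2, -0.3, -2.5]
width: 0.0185
finger_force: 60.7
J [-0.5   0.63  1.19  0.59  1.58 -1.96] p [ 0.7134 -0.1216  0.2276] F [ 0.2 -0.3 -2.5] tilt 36.5 y [0.154 0.789 0.595]
turn [-28.49  -0.77  -1.06]
shift now-axes [ -49.8 -134.2   95.4] goal-axes [ -46.2 -164.4   20.3]
```

```bash
python3 -m creep '0 0 0 -7.1 0 0 10;0 0 0 -7.1 0 0 10;0 0 0 -7.1 -.7 -1 10;0 0 0 -7.1 0 0 10;0 0 0 0 0 0 10;0 0 0 0 0 0 10'; python3 st.py 65 80 .74 -.19 .07
```

```text
time: 23.95
tool_pos: [0.7145, -0.1186, 0.2275]
ee_rot: [0.071, 0.841, 0.534, 0.045]
ft_force: [1.2, -0.3, -1.5]
width: 0.0185
finger_force: 60.8
J [-0.63  0.78  1.22  0.97  1.76 -2.17] p [ 0.7145 -0.1186  0.2275] F [ 1.2 -0.3 -1.5] tilt 64.9 y [0.072 0.418 0.905]
turn [-0.12 -0.31  0.1 ]
shift now-axes [ -37.2 -170.6    7. ] goal-axes [ -37.5 -170.6    6.8]
```

```bash
python3 -m creep '-7.5 -34 1.4 0 0 0 10;-7.5 -34 1.4 0 0 0 10;-7.5 -34 1.4 0 0 0 10;-7.5 -34 1.4 0 0 0 10;-7.2 -34 1.2 0 0 0 10;0 0 0 0 0 0 10;0 0 0 0 0 0 10'; python3 st.py 65 80 .74 -.19 .045
```

```text
time: 24.53
tool_pos: [0.7419, -0.1885, 0.0723]
ee_rot: [0.069, 0.841, 0.535, 0.046]
ft_force: [0.4, -0.1, -2.0]
width: 0.0186
finger_force: 60.8
J [-0.68  1.02  1.1   0.93  1.73 -2.29] p [ 0.7419 -0.1885  0.0723] F [ 0.4 -0.1 -2. ] tilt 65.0 y [0.067 0.417 0.906]
turn [ 0.   -0.31  0.35]
shift now-axes [  1.7 -25.5   9.9] goal-axes [  1.6 -25.5   9.9]
```

```bash
python3 -m creep '0 -12 5.7 0 0 0 10;0 -9.5 4.5 0 0 0 10;0 -2 1 0 0 0 10;0 0 0 0 0 0 10;0 0 0 0 0 0 10'; python3 -m creep '0 -3 1.4 0 0 0 10;0 0 0 0 0 0 10;0 0 0 0 0 0 10';python3 -m creep '0 -2 .9 0 0 0 10;0 0 0 0 0 0 10;0 0 0 0 0 0 10'
```

```text
time: 24.95
tool_pos: [0.7418, -0.1891, 0.0478]
ee_rot: [0.069, 0.84, 0.536, 0.048]
ft_force: [0.4, 0.6, -3.3]
width: 0.0184
finger_force: 60.8
time: 25.2
tool_pos: [0.7416, -0.1896, 0.0436]
ee_rot: [0.07, 0.84, 0.536, 0.048]
ft_force: [0.2, -1.0, -3.0]
width: 0.0186
finger_force: 60.8
time: 25.45
tool_pos: [0.7416, -0.1896, 0.041]
ee_rot: [0.07, 0.84, 0.536, 0.048]
ft_force: [-0.5, 0.1, -2.1]
width: 0.0186
finger_force: 60.8
```

```bash
python3 -m creep '0 -2 .9 0 0 0 10;0 0 0 0 0 0 10;0 0 0 0 0 0 10'; python3 -m creep '0 0 0 0 0 0 27;0 0 0 0 0 0 27;0 0 0 0 0 0 27;0 0 0 0 0 0 27'; python3 -m creep '0 -4.2 -9.1 0 0 0 27;0 -4.2 -9.1 0 0 0 27;0 -4.2 -9.1 0 0 0 27;0 -8.4 -18.2 0 0 0 27;0 -8.4 -18.2 0 0 0 27;0 0 0 0 0 0 27;0 0 0 0 0 0 27'; python3 st.py 0 80
```

```text
time: 25.7
tool_pos: [0.7416, -0.1895, 0.0388]
ee_rot: [0.07, 0.84, 0.536, 0.048]
ft_force: [0.6, 0.7, -3.0]
width: 0.0182
finger_force: 60.8
time: 26.03
tool_pos: [0.7417, -0.1895, 0.0393]
ee_rot: [0.07, 0.84, 0.536, 0.048]
ft_force: [-0.7, -0.3, -1.1]
width: 0.0271
finger_force: 0.6
time: 26.62
tool_pos: [0.7296, -0.2615, 0.0393]
ee_rot: [0.071, 0.84, 0.536, 0.049]
ft_force: [-1.1, -0.6, -0.4]
width: 0.0268
finger_force: 0.0
J [-0.75  1.1   0.99  0.89  1.8  -2.3 ] p [ 0.7296 -0.2615  0.0393] F [-1.1 -0.6 -0.4] tilt 65.1 y [0.066 0.415 0.907]
turn [65.14  0.27  0.33]
```

```bash
python3 -m creep '0 33.6 -15.6 0 0 0 40;0 33.6 -15.6 0 0 0 40;0 33.6 -15.6 0 0 0 40;0 0 0 7.1 0 0 40;0 0 0 7.1 0 0 40;0 0 0 7.1 0 0 40;0 0 0 7.1 0 0 40;0 0 0 7.1 0 0 40;0 0 0 7.1 0 0 40;0 0 0 7.1 0 0 40' >/dev/null
python3 -m creep '0 0 0 7.1 0 0 40;0 0 0 7.1 0 0 40;0 0 0 1.2 0 0 40;0 0 0 0 0 0 40'; python3 st.py 0 80 .74 -.20 .25
```

```text
time: 27.78
tool_pos: [0.7296, -0.2547, 0.1509]
ee_rot: [0.082, 0.997, 0.001, 0.003]
ft_force: [0.9, -0.1, 1.0]
width: 0.0399
finger_force: 0.0
J [-0.39  0.65  1.16  0.    1.32 -1.8 ] p [ 0.7296 -0.2547  0.1509] F [ 0.9 -0.1  1. ] tilt 0.3 y [0.164 0.986 0.003]
turn [0.18 0.28 0.57]
shift now-axes [ -1.8  56.  -98.9] goal-axes [ -0.8  55.7 -99.1]
```

```bash
python3 -m creep '0 31 -17 0 0 7.1 40;0 0 -17 0 0 7.1 40;0 0 -17 0 0 7.1 40;0 0 0 0 0 7.1 40;0 0 0 0 0 7.1 40;0 0 0 0 0 7.1 40;0 0 0 0 0 7.1 40;0 0 0 0 0 7.1 40;0 0 0 0 0 7.1 40;0 0 0 0 0 7.1 40' >/dev/null
python3 -m creep '0 0 0 0 0 7.1 40;0 0 0 0 0 7.1 40;0 0 0 0 0 7.1 40;0 0 0 0 0 7.1 40;0 0 0 0 0 7.1 40;0 0 0 0 0 7.1 40;0 0 0 0 0 7.1 40;0 0 0 0 0 7.1 40;0 0 0 0 0 7.1 40;0 0 0 0 0 7.1 40' >/dev/null
python3 -m creep '0 0 0 0 0 7.1 40;0 0 0 0 0 7.1 40;0 0 0 0 0 7.1 40;0 0 0 0 0 7.1 40;0 -30 0 0 0 7.1 40;0 -32 0 0 0 3 40;0 0 0 0 0 0 40;0 0 0 0 0 0 40;0 0 0 0 0 0 40'; python3 mv.py .745 -.163 .2 -100
python3 - <<'E'
from h import *
T,im=snap('wrist','w6.png'); np.save('w6T.npy',T)
rs=manip.regions_of('clamp_center','wrist'); print(find('wrist',T,'clamp_center'))
np.save('w6m.npy',rs[0]['pixels'])
for r in rs[:3]:
    m=r['pixels'].astype(np.uint8); c=max(cv2.findContours(m,cv2.RETR_EXTERNAL,cv2.CHAIN_APPROX_NONE)[0],key=cv2.contourArea)
    p=cv2.approxPolyDP(c,5,True)[:,0]; print(r['score'],m.sum(),p.tolist())
    for u,v in p: print((u,v),onz('wrist',T,u,v,.02).round(4)[:2])
E
```

```text
time: 30.2
tool_pos: [0.7378, -0.1679, 0.2005]
ee_rot: [0.996, -0.089, 0.002, -0.001]
ft_force: [-0.5, -1.3, 0.0]
width: 0.0398
finger_force: 0.0
pos [ 0.7378 -0.1679  0.2005] shift [ 6.2 -6.1  0.5] tooly -100.23 F [-0.5 -1.3  0. ] turn z -0.23
[(0.79, [0.7369, -0.1726, 0.0252]), (0.67, [0.5714, -0.2919, 0.0326])]
0.8 7398 [[351, 135], [267, 138], [268, 156], [322, 159], [322, 222], [274, 225], [274, 265], [352, 264]]
(np.int32(351), np.int32(135)) [ 0.7926 -0.1994]
(np.int32(267), np.int32(138)) [ 0.8013 -0.1393]
(np.int32(268), np.int32(156)) [ 0.7886 -0.1373]
(np.int32(322), np.int32(159)) [ 0.7793 -0.1758]
(np.int32(322), np.int32(222)) [ 0.7322 -0.1673]
(np.int32(274), np.int32(225)) [ 0.7364 -0.1306]
(np.int32(274), np.int32(265)) [ 0.704  -0.1235]
(np.int32(352), np.int32(264)) [ 0.694  -0.1846]
0.56 6271 [[79, 234], [52, 226], [0, 249], [0, 319], [35, 314], [88, 273], [91, 252]]
(np.int32(79), np.int32(234)) [0.7572 0.0258]
(np.int32(52), np.int32(226)) [0.7677 0.0464]
(np.int32(0), np.int32(249)) [0.7575 0.1016]
(np.int32(0), np.int32(319)) [0.6954 0.1319]
(np.int32(35), np.int32(314)) [0.695  0.0945]
(np.int32(88), np.int32(273)) [0.7237 0.0304]
(np.int32(91), np.int32(252)) [0.7408 0.0211]
```

View pics/w6.png

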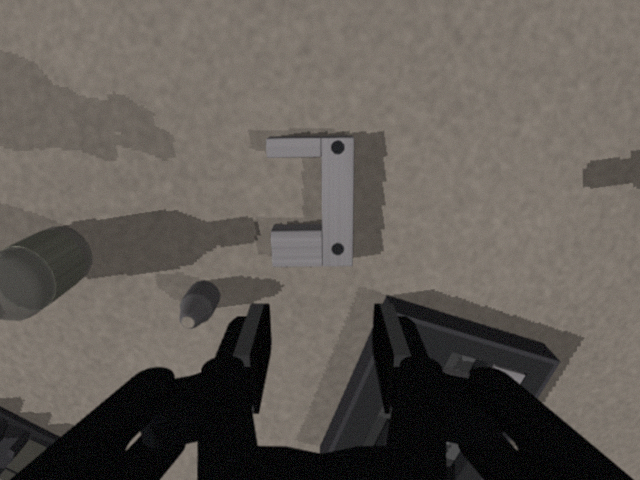

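The view shows the clamp flat with both screw heads up, bar from (337,137) to (337,265) and arms to the left, standing clear of everything. I'll fit its edges numerically.

```bash
python3 - <<'E'
from h import *
T=np.load('w6T.npy'); g=cv2.cvtColor(cv2.imread('pics/w6.png'),cv2.COLOR_BGR2GRAY).astype(float)
d=np.diff(cv2.GaussianBlur(g,(3,3),0),axis=1)
def edge(rows,lo,hi,sgn):
    P=[]
    for v in rows:
        w=np.clip(sgn*d[v,lo:hi],0,None); k=w.argmax(); s=slice(max(0,k-2),k+3); u=(np.arange(lo,hi)[s]*w[s]).sum()/w[s].sum()+.5
        P.append(onz('wrist',T,u,v,.02)[:2])
    P=np.array(P); c=P.mean(0); a=np.linalg.svd(P-c)[2][0]; a*=np.sign(a[0]); r=(P-c)@[-a[1],a[0]]; print('ang',np.degrees(np.arctan2(a[1],a[0])).round(2),'c',c.round(4),'rms',r.std().round(5)); return c,a
o,a1=edge(range(145,260,2),345,364,-1)
i,a2=edge(range(166,218,2),312,332,1)
n=np.array([-a1[1],a1[0]]); print('width',((i-o)@n).round(4))
dv=np.diff(cv2.GaussianBlur(g,(3,3),0),axis=0)
for cols in (range(330,350,2),):
  for lo,hi,s in ((125,148,1),(255,275,-1)):
    V=[lo+(s*dv[lo:hi,u]).argmax()+.5 for u in cols]; print('v',np.round(V,1)); p=onz('wrist',T,np.mean(list(cols)),np.median(V),.02)[:2]; print(p.round(4), ((p-o)@a1).round(4))
print(g[125:148,328].tolist()); print(g[255:275,345].tolist())
E
```

```text
ang -9.65 c [ 0.743  -0.1925] rms 0.00013
ang -10.41 c [ 0.7559 -0.1711] rms 0.00012
width 0.0233
v [137.5 137.5 137.5 137.5 137.5 137.5 137.5 137.5 137.5 137.5]
[ 0.7924 -0.1906] 0.0484
v [265.5 265.5 265.5 264.5 264.5 264.5 264.5 264.5 264.5 264.5]
[ 0.6954 -0.1744] -0.0499
[118.0, 121.0, 118.0, 109.0, 104.0, 105.0, 103.0, 97.0, 90.0, 71.0, 61.0, 56.0, 69.0, 105.0, 123.0, 128.0, 124.0, 128.0, 127.0, 129.0, 127.0, 133.0, 129.0]
[128.0, 123.0, 122.0, 122.0, 119.0, 122.0, 125.0, 124.0, 124.0, 119.0, 118.0, 115.0, 114.0, 118.0, 116.0, 115.0, 112.0, 112.0, 110.0, 118.0]
```

```bash
python3 -m creep '8.6 11.7 35 0 0 0 42;0 0 40 0 0 0 42;0 0 40 0 0 0 42;0 0 30 0 0 0 42;0 0 0 0 0 0 42;0 0 0 0 0 0 42'; python3 mv.py .7442 -.1809 .026 -100
```

```text
time: 30.85
tool_pos: [0.7437, -0.18, 0.054]
ee_rot: [0.996, -0.089, 0.0, -0.001]
ft_force: [0.7, -0.2, 0.9]
width: 0.042
finger_force: 0.0
pos [ 0.7437 -0.18    0.054 ] shift [ 0.6  0.9 28. ] tooly -100.26 F [ 0.7 -0.2  0.9] turn z -0.26
```

```bash
python3 -m creep '0.6 0.9 15 0 0 -0.3 42;0 0 13 0 0 0 42;0 0 0 0 0 0 42;0 0 0 0 0 0 10;0 0 0 0 0 0 10;0 0 0 0 0 0 10;0 0 0 0 0 0 10;0 0 0 0 0 0 10;0 0 0 0 0 0 10;0 0 0 0 0 0 10'; python3 mv.py .7442 -.1809 .026 -100
```

```text
time: 31.68
tool_pos: [0.7466, -0.1805, 0.0293]
ee_rot: [0.996, -0.086, 0.003, -0.0]
ft_force: [-1.2, 0.5, 3.0]
width: 0.022
finger_force: 62.3
pos [ 0.7466 -0.1805  0.0293] shift [-2.3  0.8  3.3] tooly -99.9 F [-1.2  0.5  3. ] turn z 0.1
```

```bash
python3 -m creep '0 0 0 0 0 0 10;0 0 0 0 0 0 10;0 0 0 0 0 0 10'; python3 mv.py .7442 -.1809 .026 -100
```

```text
time: 31.93
tool_pos: [0.7466, -0.1805, 0.0293]
ee_rot: [0.996, -0.086, 0.003, -0.0]
ft_force: [-0.5, -0.7, 5.5]
width: 0.0225
finger_force: 62.5
pos [ 0.7466 -0.1805  0.0293] shift [-2.3  0.8  3.3] tooly -99.9 F [-0.5 -0.7  5.5] turn z 0.1
```

```bash
python3 -m creep '0 0 -25 0 0 0 10;0 0 -35 0 0 0 10;0 0 -35 0 0 0 10;-34.6 14.4 0 0 0 0 10;-34.6 14.4 0 0 0 0 10;-34.6 14.4 0 0 0 0 10;-34.6 14.4 0 0 0 0 10;-34.6 14.4 0 0 0 0 10;-34.6 14.4 0 0 0 0 10;0 0 0 0 0 -7.1 10' >/dev/null
python3 -m creep '0 0 0 0 0 -7.1 10;0 0 0 0 0 -7.1 10;0 0 0 0 0 -7.1 10;0 0 0 0 0 -7.1 10;0 0 0 0 0 -7.1 10;0 0 0 0 0 -7.1 10;0 0 0 0 0 -7.1 10;0 0 0 0 0 -7.1 10;0 0 0 0 0 -7.1 10;0 0 0 0 0 0 10'; python3 mv.py .5273 -.2299 .115 -28.8
```

```text
time: 33.6
tool_pos: [0.5255, -0.2296, 0.1213]
ee_rot: [0.86, 0.51, 0.002, 0.001]
ft_force: [0.7, -0.6, -2.1]
width: 0.0223
finger_force: 61.5
pos [ 0.5255 -0.2296  0.1213] shift [0.6 1.7 6.3] tooly -28.73 F [ 0.7 -0.6 -2.1] turn z 0.07
```

```bash
python3 -m creep '0.6 1.7 6.3 0 0 0 10;0 0 0 0 0 0 10;0 0 0 0 0 0 10;0 0 0 0 0 0 10' >/dev/null; cat > meas.py <<'E'
from h import *
T,im=snap('wrist','w7.png'); np.save('w7T.npy',T); s=manip.state(); p=s['tool_pos']; M=R.from_quat(s['ee_rot']).as_matrix()
o=np.array([.5386,-.2372]); a=np.radians(-28.8); A=np.array([[np.cos(a),-np.sin(a)],[np.sin(a),np.cos(a)]])
t=A.T@(p[:2]-o)*1e3; print('TCP in tray',t.round(2),p.round(4),'tooly',np.degrees(np.arctan2(M[1,1],M[0,1])).round(2),'F',s['ft_force'].round(1))
W=lambda q,z:[*(o+A@np.array(q)/1e3),z]
g=cv2.GaussianBlur(cv2.cvtColor(im,cv2.COLOR_RGB2GRAY),(3,3),0).astype(float)
def prof(name,q,z,vert,n=12):
    u,v=proj('wrist',T,W(q,z)); ui,vi=int(round(u)),int(round(v))
    if not(8<ui<632 and n<vi<480-n): print(name,'out',u,v);return
    L=g[vi-n:vi+n+1,ui-3:ui+4].mean(1) if vert else g[vi-3:vi+4,ui-n:ui+n+1].mean(0)
    d=np.diff(L); k=np.argsort(-abs(d))[:4]
    print(name,'pred',round(v if vert else u,1),'edges',[(round(float((vi if vert else ui)-n+i+.5),1),int(d[i])) for i in sorted(k)])
zt,zb=p[2]-.0093,p[2]-.0293
for dx in (0,-20,-40): prof('end top x%+d'%dx,(t[0]+dx,t[1]+50),zt,1); prof('end bot x%+d'%dx,(t[0]+dx,t[1]+50),zb,1)
for dy in (40,25,10,0): prof('bar outer y%+d'%dy,(t[0]+12,t[1]+dy),zt,0)
for dy in (25,15): prof('bar inner y%+d'%dy,(t[0]-12,t[1]+dy),zt,0)
for x in (-80,-40,0,50,80): prof('rim +y x%d'%x,(x,80),.03,1)
for y in (70,40,10): prof('rim -x y%d'%y,(-95,y),.03,0); 
for y in (75,65): prof('rim +x y%d'%y,(87,y),.03,0)
for x in (-60,-45,-30,-10): prof('pocket +y x%d'%x,(x,52),.03,1)
for x in (26,36): prof('keypocket +y x%d'%x,(x,57),.03,1)
for y in (45,40): prof('pocket -x y%d'%y,(-69,y),.03,0)
E
python3 meas.py
```

```text
TCP in tray [-12.83   1.05] [ 0.5279 -0.2301  0.1156] tooly -28.97 F [ 0.3  0.3 -2.2]
end top x+0 pred 203.6 edges [(195.5, 16), (196.5, 21), (214.5, -17), (215.5, -30)]
end bot x+0 pred 191.2 edges [(194.5, 6), (195.5, 16), (196.5, 21), (197.5, 14)]
end top x-20 pred 203.8 edges [(196.5, 28), (197.5, 25), (208.5, 13), (209.5, 11)]
end bot x-20 pred 191.4 edges [(195.5, 8), (196.5, 28), (197.5, 25), (198.5, 7)]
end top x-40 pred 204.3 edges [(196.5, 23), (197.5, 27), (198.5, 12), (209.5, 14)]
end bot x-40 pred 191.8 edges [(195.5, 17), (196.5, 37), (197.5, 34), (198.5, 13)]
bar outer y+40 pred 361.0 edges [(353.5, -7), (354.5, -18), (355.5, -21), (356.5, -14)]
bar outer y+25 pred 359.8 edges [(352.5, -7), (353.5, -20), (354.5, -23), (355.5, -10)]
bar outer y+10 pred 358.5 edges [(352.5, -37), (353.5, -41), (354.5, -25), (356.5, 24)]
bar outer y+0 pred 357.7 edges [(351.5, -44), (352.5, -48), (353.5, -27), (360.5, 25)]
bar inner y+25 pred 290.4 edges [(287.5, 10), (288.5, 10), (289.5, 6), (292.5, 6)]
bar inner y+15 pred 291.2 edges [(287.5, 11), (288.5, 12), (289.5, 11), (290.5, 10)]

[... 804 characters left out ...]
), (520.5, 28), (521.5, 13)]
pocket +y x-60 pred 167.3 edges [(166.5, 2), (167.5, 4), (168.5, 2), (173.5, -1)]
pocket +y x-45 pred 167.1 edges [(166.5, 1), (167.5, 2), (168.5, 2), (169.5, 1)]
pocket +y x-30 pred 166.9 edges [(166.5, 4), (167.5, 4), (168.5, 4), (169.5, 2)]
pocket +y x-10 pred 166.7 edges [(167.5, -8), (169.5, 6), (170.5, 14), (171.5, 10)]
keypocket +y x26 pred 156.8 edges [(159.5, 16), (160.5, 26), (161.5, 32), (162.5, 23)]
keypocket +y x36 pred 156.9 edges [(160.5, 23), (161.5, 35), (162.5, 28), (163.5, 10)]
pocket -x y45 pred 213.3 edges [(212.5, -13), (213.5, -9), (220.5, 15), (221.5, 13)]
pocket -x y40 pred 214.1 edges [(213.5, -11), (220.5, 11), (221.5, 14), (222.5, 10)]
```

Tray edges match the prediction within 0.3 px. The held clamp needs about +0.9 mm along tool x and -0.7 mm along tool y. I'll apply that and descend.

```bash
python3 -m creep '0.9 -0.7 20 0 0 0 10;0 0 20 0 0 0 10;0 0 8 0 0 0 10;0 0 4 0 0 0 10;0 0 0 0 0 0 10;0 0 0 0 0 0 10'; python3 mv.py .5279 -.2301 .0413 -28.8
python3 -m creep '0 0 3 0 0 0 10;0 0 3 0 0 0 10;0 0 0 0 0 0 10;0 0 0 0 0 0 10'
```

```text
time: 34.48
tool_pos: [0.5285, -0.2293, 0.0642]
ee_rot: [0.861, 0.508, 0.003, 0.002]
ft_force: [-0.2, -0.6, -1.6]
width: 0.0222
finger_force: 61.5
pos [ 0.5285 -0.2293  0.0642] shift [-1.1 -0.2 22.9] tooly -28.92 F [-0.2 -0.6 -1.6] turn z -0.12
time: 34.82
tool_pos: [0.529, -0.2295, 0.0587]
ee_rot: [0.861, 0.508, 0.003, 0.002]
ft_force: [1.1, -0.8, 1.1]
width: 0.0221
finger_force: 62.0
```

```bash
python3 -m creep '0 0 -4 0 0 0 10;-0.2 -1.2 0 0 0 0 10;0 0 0 0 0 0 10;0 0 0 0 0 0 10'; python3 mv.py .5279 -.2301 .0413 -28.8
python3 -m creep '0 0 4 0 0 0 10;0 0 2 0 0 0 10;0 0 0 0 0 0 10;0 0 0 0 0 0 10';python3 mv.py .5279 -.2301 .0413 -28.8
```

```text
time: 35.15
tool_pos: [0.5265, -0.2284, 0.0617]
ee_rot: [0.861, 0.508, 0.002, 0.001]
ft_force: [-0.4, -0.7, -1.8]
width: 0.0226
finger_force: 61.6
pos [ 0.5265 -0.2284  0.0617] shift [-0.8  2.  20.4] tooly -28.91 F [-0.4 -0.7 -1.8] turn z -0.11
time: 35.48
tool_pos: [0.5267, -0.2285, 0.0553]
ee_rot: [0.861, 0.508, 0.002, 0.001]
ft_force: [-0.6, 0.5, -2.8]
width: 0.0222
finger_force: 61.6
pos [ 0.5267 -0.2285  0.0553] shift [-0.9  1.8 14. ] tooly -28.91 F [-0.6  0.5 -2.8] turn z -0.11
```

```bash
python3 -m creep '0 0 3 0 0 0 10;0 0 2 0 0 0 10;0 0 0 0 0 0 10;0 0 0 0 0 0 10';python3 -m creep '0 0 3 0 0 0 10;0 0 2 0 0 0 10;0 0 0 0 0 0 10;0 0 0 0 0 0 10'; python3 mv.py .5279 -.2301 .0413 -28.8
```

```text
time: 35.82
tool_pos: [0.5269, -0.2287, 0.0507]
ee_rot: [0.861, 0.508, 0.002, 0.001]
ft_force: [-0.8, -1.2, -3.0]
width: 0.0225
finger_force: 61.6
time: 36.15
tool_pos: [0.5272, -0.2288, 0.0456]
ee_rot: [0.861, 0.508, 0.002, 0.002]
ft_force: [-0.6, -2.1, -3.1]
width: 0.0222
finger_force: 61.5
pos [ 0.5272 -0.2288  0.0456] shift [-0.8  1.2  4.3] tooly -28.91 F [-0.6 -2.1 -3.1] turn z -0.11
```

```bash
python3 -m creep '0 0 2 0 0 0 10;0 0 2 0 0 0 10;0 0 0 0 0 0 10;0 0 0 0 0 0 10';python3 -m creep '0 0 2 0 0 0 10;0 0 0 0 0 0 10;0 0 0 0 0 0 10';python3 -m creep '0 0 2 0 0 0 10;0 0 0 0 0 0 10;0 0 0 0 0 0 10'
```

```text
time: 36.48
tool_pos: [0.527, -0.2287, 0.0416]
ee_rot: [0.861, 0.508, 0.002, 0.001]
ft_force: [0.2, -1.4, -2.8]
width: 0.0221
finger_force: 61.5
time: 36.73
tool_pos: [0.5271, -0.2287, 0.0412]
ee_rot: [0.861, 0.508, 0.003, 0.002]
ft_force: [-2.9, -0.6, 9.7]
width: 0.0224
finger_force: 63.0
time: 36.98
tool_pos: [0.5271, -0.2287, 0.0412]
ee_rot: [0.861, 0.508, 0.003, 0.002]
ft_force: [-5.2, 0.6, 23.7]
width: 0.0226
finger_force: 64.8
```

The clamp is solid at 0.0412, as expected when seated. Releasing and probing both bar ends.

```bash
python3 -m creep '0 0 -3.5 0 0 0 34;0 0 0 0 0 0 34;0 0 0 0 0 0 34;0 0 0 0 0 0 34;0 0 -18 0 0 0 34;0 0 -18 0 0 0 34;20 0 0 0 0 0 0;20 0 0 0 0 0 0;0 0 0 0 0 0 0;0 0 0 0 0 0 0' 
python3 -m creep '0 0 12 0 0 0 0;0 0 4 0 0 0 0;0 0 0 0 0 0 0;0 0 0 0 0 0 0'; python3 -m creep '0 0 3 0 0 0 0;0 0 2 0 0 0 0;0 0 0 0 0 0 0;0 0 0 0 0 0 0'
```

```text
time: 37.82
tool_pos: [0.5462, -0.1928, 0.0769]
ee_rot: [0.861, 0.509, 0.002, 0.001]
ft_force: [0.7, 0.7, 0.6]
width: -0.0004
finger_force: 0.0
time: 38.15
tool_pos: [0.5455, -0.1939, 0.0608]
ee_rot: [0.861, 0.508, 0.002, 0.001]
ft_force: [0.0, 0.1, 1.0]
width: -0.0001
finger_force: 0.0
time: 38.48
tool_pos: [0.5462, -0.1937, 0.0564]
ee_rot: [0.861, 0.508, 0.002, 0.001]
ft_force: [-0.2, 0.4, 0.3]
width: 0.0002
finger_force: 0.0
```

```bash
python3 -m creep '0 0 2.5 0 0 0 0;0 0 1 0 0 0 0;0 0 0 0 0 0 0;0 0 0 0 0 0 0'; python3 -m creep '0 0 1.5 0 0 0 0;0 0 0 0 0 0 0;0 0 0 0 0 0 0'
python3 -m creep '0 0 -12 0 0 0 0;-40 0 0 0 0 0 0;-40 0 0 0 0 0 0;0 0 0 0 0 0 0;0 0 6 0 0 0 0;0 0 4 0 0 0 0;0 0 0 0 0 0 0;0 0 0 0 0 0 0'; python3 -m creep '0 0 2 0 0 0 0;0 0 0 0 0 0 0;0 0 0 0 0 0 0'
```

```text
time: 38.82
tool_pos: [0.5467, -0.1938, 0.054]
ee_rot: [0.861, 0.508, 0.003, 0.002]
ft_force: [-1.3, -0.2, 7.2]
width: -0.0004
finger_force: 3.5
time: 39.07
tool_pos: [0.5468, -0.1938, 0.054]
ee_rot: [0.861, 0.508, 0.003, 0.002]
ft_force: [-3.1, 0.8, 17.9]
width: -0.0001
finger_force: 8.6
time: 39.73
tool_pos: [0.5078, -0.2639, 0.054]
ee_rot: [0.861, 0.509, 0.002, 0.002]
ft_force: [-4.6, -3.6, 10.2]
width: -0.0001
finger_force: 5.2
time: 39.98
tool_pos: [0.5078, -0.2639, 0.0539]
ee_rot: [0.86, 0.51, 0.002, 0.003]
ft_force: [-7.7, -2.8, 24.6]
width: -0.0
finger_force: 12.2
```

```bash
python3 -m creep '0 0 -12 0 0 0 0;2 -40 0 0 0 0 0;0 -3 0 0 0 0 0;0 0 0 0 0 0 0;0 0 6 0 0 0 0;0 0 4 0 0 0 0;0 0 2 0 0 0 0;0 0 0 0 0 0 0;0 0 0 0 0 0 0'; python3 -m creep '0 0 -40 0 0 0 0;0 0 -40 0 0 0 0;0 0 -40 0 0 0 0;0 0 0 0 0 0 0;0 0 0 0 0 0 0'
python3 - <<'E'
from h import *
T,im=snap('top','end.png')
for n in ['clamp_center','key_center','mailer_center','objective','bottle','slidebox']: print(n,find('top',T,n))
E
```

```text
time: 40.73
tool_pos: [0.4726, -0.2409, 0.0539]
ee_rot: [0.861, 0.508, 0.003, 0.002]
ft_force: [-6.2, 5.8, 32.3]
width: 0.0003
finger_force: 16.2
time: 41.15
tool_pos: [0.4735, -0.2426, 0.1734]
ee_rot: [0.861, 0.508, 0.004, 0.005]
ft_force: [-0.1, 0.1, -0.5]
width: -0.0002
finger_force: 0.0
clamp_center [(0.98, [0.3584, 0.2101, 0.0653]), (0.83, [0.519, -0.229, 0.0294]), (0.68, [0.5189, 0.3927, 0.0616])]
key_center [(0.58, [0.5688, -0.2624, 0.0317]), (0.4, [0.5161, -0.2297, 0.0339]), (0.39, [0.5427, -0.2078, 0.029])]
mailer_center [(0.69, [0.5071, 0.206, 0.063])]
objective []
bottle [(0.71, [0.7297, 0.0562, 0.0772])]
slidebox [(0.68, [0.3641, 0.0223, 0.03])]
```

```bash
python3 - <<'E'
from h import *
a=cv2.imread('pics/top0.png').astype(int);b=cv2.imread('pics/end.png').astype(int)
for n,(u,v) in dict(obj=(367,195),bottle=(320,165),box=(332,331),mailer=(252,265)).items(): print(n,abs(a-b)[v-8:v+9,u-8:u+9].mean().round(1))
print(manip.hand_in())
E
```

```text
obj 11.6
bottle 9.9
box 9.5
mailer 9.1
the job is handed in; nothing more can be done
None
```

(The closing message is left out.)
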